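Hold the moisture meter on the bare glue-block place of a chair rail

TASK

The chair rail on the sloping rest has glue blocks fitted at two of its three places: take the moisture meter out of its stand and hold its spring tip on the rail inside the pencilled ring at the place that still has no block. Hold the meter square to the sloping face and press only lightly, so that the spring tip is about half way in, and finish while still holding it there so that the reading can be taken. The glue is wet, so do not bump the fitted blocks, and leave the other things on the bench where they are.

Things in the scene. Friction and masses are not known exactly. Their poses are not given: they have to be found in the camera images.
- meter_grip (a point): centre of the handle of the loose moisture meter (0.2 kg): black handle 34 mm (its x) x 26 mm (its y) x 80 mm tall; below it a grey square nose 18 x 18 x 30 mm, then the steel spring tip. z axis: along the meter, from tip to handle. Starts upright in the stand, x and y parallel to the stand's. The handle's top is 40 mm above this point, the end of the free tip 98 mm below it
- meter_tip (a point): end of the meter's round-ended steel spring tip (10 mm diameter, stands 28 mm out of the nose when free), on the meter's axis; moves with the tip as it is pushed in
- spring_tip (a joint): how far the spring tip is pushed into the meter: 0 free, 0.014 m pressed home. Takes 1.4 N to start and 0.35 N more per mm, so about 3.9 N half way (7 mm)
- stand: fixed grey meter stand, 80 x 80 x 70 mm high, with a 21 mm square hole straight down its middle; the meter's nose and tip hang in the hole with 1.5 mm of play all round and the handle's underside rests on the stand's top face. Origin: centre of its underside on the table; z up
- rest: fixed wooden sloping rest with base 120 x 290 x 18 mm, under the rail; origin: centre of its underside on the table; x across the rail, towards the rail's higher edge; y along the rail
- rail: fixed wooden chair rail, 80 mm wide (its x) x 320 mm long (its y) x 22 mm thick, held on the rest and sloping 18 degrees about its long axis, its lower edge towards the robot's side; origin: centre of its underside, 50 mm above the table; z square out of the top face
- place_left (a point): point on the rail's sloping top face, on its long centre line, 95 mm from the next place, 71 mm above the table; either a glue block is fitted here or it is bare with a pencilled ring 27 mm across centred on it. z axis: square out of the face, 18 degrees off vertical, leaning to the robot; y axis: level, along the rail. This is the place at the rail's +y end
- place_mid (a point): point on the rail's sloping top face, on its long centre line, 95 mm from the next place, 71 mm above the table; either a glue block is fitted here or it is bare with a pencilled ring 27 mm across centred on it. z axis: square out of the face, 18 degrees off vertical, leaning to the robot; y axis: level, along the rail. This is the middle place
- place_right (a point): point on the rail's sloping top face, on its long centre line, 95 mm from the next place, 71 mm above the table; either a glue block is fitted here or it is bare with a pencilled ring 27 mm across centred on it. z axis: square out of the face, 18 degrees off vertical, leaning to the robot; y axis: level, along the rail. This is the place at the rail's -y end
- block_a: fixed wooden glue block, 44 x 50 x 28 mm high, with two screw heads, sitting square on the rail's sloping face; origin: middle of its underside, which coincides with the place point (left, mid or right) that it occupies. Its axes stay level (z up) though the block itself slopes with the rail
- block_b: fixed wooden glue block, 44 x 50 x 28 mm high, with two screw heads, sitting square on the rail's sloping face; origin: middle of its underside, which coincides with the place point (left, mid or right) that it occupies. Its axes stay level (z up) though the block itself slopes with the rail
- glue_bottle: bystander: pale closed bottle, 60 mm diameter, 160 mm tall, standing; origin: centre of its underside
- tack_jar: bystander: glass jar with steel lid, 64 mm diameter, 75 mm tall, standing; origin: centre of its underside
- hammer: bystander: hammer lying flat beyond the rail, 0.26 m long; its handle points along its -x; origin: its middle, at the table
Not all that is in view belongs to the job. Of the things that look like the part that bears meter_grip, the middle-sized one is meant.

How it is judged (in metres and radians):
On the way:
1. the meter is drawn clear of its stand (z of meter_tip in the frame of stand above 0.08 m and contact force between meter and the fingers above 1 N), for 0.2 s.
At the end, for the whole second after the job is handed in: The meter is held by the fingers with its tip within 8 mm of the bare place's point (inside the ring) and its axis within 8 degrees (0.14 rad) of square to the sloping face; the spring tip is 3 to 12 mm in and still, presses on the rail with 1 to 9 N, and the meter touches neither stand nor blocks (((distance between meter_tip and place_left below 0.008 m and angle between the z axis of meter_grip and the z axis of place_left, either way round below 0.14 rad and distance between each of block_a, block_b and place_left above 0.03 m) or (distance between meter_tip and place_mid below 0.008 m and angle between the z axis of meter_grip and the z axis of place_mid, either way round below 0.14 rad and distance between each of block_a, block_b and place_mid above 0.03 m) or (distance between meter_tip and place_right below 0.008 m and angle between the z axis of meter_grip and the z axis of place_right, either way round below 0.14 rad and distance between each of block_a, block_b and place_right above 0.03 m)) and value of joint spring_tip between 0.003 and 0.012 m and contact force between meter and rail between 1 and 9 N and contact force between meter and the fingers above 1 N and contact force between meter and stand below 0.1 N and contact force between meter and block_a below 0.1 N and contact force between meter and block_b below 0.1 N and velocity of joint spring_tip between -0.01 and 0.01 m/s); the arm keeps its last pose, push and grip.
It fails at once if the meter is rammed against the rail (over 20 N) (contact force between meter and rail above 20 N).
It fails at once if a freshly glued block is bumped (over 4 N) (contact force between any of block_a, block_b and meter above 4 N or contact force between any of block_a, block_b and the arm above 4 N or contact force between any of block_a, block_b and the fingers above 4 N).
It fails at once if a bystander is pushed more than 30 mm (distance of any of glue_bottle, tack_jar, hammer from where it was at the start of the episode above 0.03 m).
It also fails if it takes over 38 s, if anything falls off the work surface, if the arm or the gripper's body presses on something with over 40 N, if the wrist force passes 120 N, or if a joint passes its speed limit or range.

ROBOT

A 6-joint arm with a two-finger parallel gripper is mounted at the origin on the work surface. World frame = base frame: x ahead of the robot, y to its left, z up, the work surface at z = 0. Lengths are in mm, angles in rad, forces in N, time in s.
With the tool pointing down it reaches from about 350 to 775 mm from the base axis. Payload 7.3 kg.
Tool frame: the origin (TCP) lies between the finger pads; the fingertips stand 17 mm ahead of it and the grasp point (between the pads) lies 2 mm behind it; z points along the fingers, y is the direction in which the jaws open and shut (so a half turn about z gives the same grasp; the last joint's range is limited). The gripper opens to 92 mm and grips with 3 to 60 N. Pads are 19 mm wide; open, the fingers measure 130 mm over their backs; the gripper's body (75 mm by 190 mm) begins 47 mm behind the grasp point.
Start: joints at [0.971, 0.342, 1.524, -0, 1.275, -0.146], TCP at [230.141, 471.89, 221.441] pointing down, gripper open.
Joint ranges: [-2.53, 2.53], [-0.77, 2.02], [0.04, 2.7], [-1, 4.14], [0.28, 2.66], [-3.11, 3.11]. Speed limits (rad/s): [2.57, 2.57, 3.14, 3.14, 3.14, 3.14].

INTERFACE

Orientations are given as [roll, pitch, yaw] about the fixed x, y, z axes, in that order (R = Rz(yaw) Ry(pitch) Rx(roll)).
In Python, from plant import get_obs, capture, get_calibration, close_job gives the robot as it stands.
- The arm moves only by the tool carry_out, never from a script. Its argument "moves" is one flat list of numbers, 7 for each row, row after row: the shift along the tool's x, y, z normalised to -1 to 1, where 1 is 40 cm, then the turn, a rotation vector about the tool's x, y, z normalised to -1 to 1, where 1 is 30 degrees, then the opening, from 0 (shut) to 1 (fully open). A call has exactly 8 rows; each row is the pose to reach, as a shift and turn from the pose measured when the call began, along the tool's axes at that moment; what a row does not reach only later rows make up. A row lasts 1/10 s, in which the tool goes at most 50 mm and 8.59 degrees, less where a joint would pass 70% of its speed; a pose out of reach is approached as far as the arm can. A call with a number of a shift or a turn outside -1 to 1 is refused whole. A call with a gripper value outside its range is refused whole. The fingers move at their own pace and stop on an object; the grip force is fixed at half the most. Time passes only in rows, so rows that repeat a pose let the fingers close, or fill a call up. It gives the time, the measured TCP pose, the force and the opening at its end, in the units of the state.
- get_obs(): the state, without advancing time (a new reading comes with each control period).
- capture(name): name is "scene" or "side" or "wrist"; returns the picture (400x640x3 uint8, red, green, blue); there is no depth.
- get_calibration(name): a dict with "vfov" (degrees; the focal length in pixels is half the picture's height over the tangent of half this angle, whatever the lens; pixels are square), "cx", "cy" (the principal point, pixels), "dist" ([k1, k2, p1, p2, k3] as OpenCV has them; the pictures are not rectified), "cam_to_world" (4x4, takes a point from camera to world coordinates). Camera axes: x right, y up, looking along -z (the intrinsics and any distortion apply to the point x, -y, -z); pixel columns grow to the right and rows downward; lengths in mm; the calibration is good to about 2 mm. A picture is of the moment at which its call begins: read the wrist's pose just before it. get_calibration takes no time and is no camera call; for the wrist camera it gives the pose at the moment of the call.
- close_job(): hands the job in, once; it reports no verdict.
The state is a dict: "time": time; "joint_positions": joint angles; "dq": joint speeds; "tau": joint torques, N m; "tool_pos": TCP position; "tcp_rot": TCP orientation; "contact_force": force on the tool from outside, world axes, zero at the start; "moment": the same for the moment, N m; "grip_width": finger opening in mm.
Only numpy, scipy, OpenCV 4.12 (cv2) and the standard library are available. Lean on these libraries where they do the work, as an engineer would, in place of code of your own. Each camera call takes 0.05 s, during which the arm holds its last target.

## Working session

There is one attempt and no reset: what is moved stays moved. The work goes in short steps, Python scripts to look and compute and a tool call to move; the robot and the scene stay as the last step left them, time stands still between calls to the robot, and variables do not carry over. Pictures are saved under pics/ and viewed, and the job is handed in when it is done.

Besides the shell and the picture viewer there is one more tool, called as name(argument=value, ...) on one line, values as JSON. carry_out: Moves the arm, as the interface text tells. Scaled input: -1 to 1 covers 40 cm each way for a shift and 30 degrees each way for a turn. Its arguments: {"type":"object","properties":{"moves":{"type":"array","items":{"type":"number"}}},"required":["moves"]}

```bash
mkdir -p pics; ls; python3 - <<'E'
from plant import *
import cv2
o=get_obs(); print({k:(v if not hasattr(v,'round') else v) for k,v in o.items()})
for n in ["scene","side","wrist"]:
    c=get_calibration(n); print(n,c)
    cv2.imwrite(f"pics/{n}0.png",capture(n)[:,:,::-1])
E
```

```text
pics
{'time': 0.0, 'joint_positions': array([ 9.70968649e-01,  3.42723505e-01,  1.52501486e+00,  1.43532511e-05,
        1.27540508e+00, -1.46001748e-01]), 'dq': array([-0.00047151, -0.00165329, -0.00097571, -0.00196007, -0.00060136,
       -0.00127505]), 'tau': array([ 6.20807623e-04, -4.31233978e+01, -2.44224447e+01,  7.19093322e-02,
        5.58792707e-02, -1.26956065e-04]), 'tool_pos': array([229.90327255, 471.52179385, 220.74532237]), 'tcp_rot': array([-3.14006036e+00, -2.39192928e-04,  2.68776235e+00]), 'contact_force': array([-0.6948497 ,  0.03107399, -0.15856722]), 'moment': array([ 0.01776772, -0.04270122, -0.0213208 ]), 'grip_width': 91.93037397728347}
scene {'vfov': 57.033432830103386, 'cx': 316.517832349391, 'cy': 200.92629501320988, 'dist': array([0.0046489, 0.       , 0.       , 0.       , 0.       ]), 'cam_to_world': array([[-6.96106356e-01, -3.48546126e-01,  6.27655590e-01,
         1.02321264e+03],
       [ 7.17465175e-01, -3.69470399e-01,  5.90538184e-01,
         3.86989214e+02],
       [ 2.60703646e-02,  8.61398411e-01,  5.07260400e-01,
         4.56856645e+02],
 
[... 432 characters left out ...]
],
       [ 1.68680684e-02,  6.34087619e-01,  7.73077202e-01,
         7.68047152e+02],
       [ 0.00000000e+00,  0.00000000e+00,  0.00000000e+00,
         1.00000000e+00]])}
wrist {'vfov': 66.04307529312617, 'cx': 319.11190577609284, 'cy': 196.55254181366877, 'dist': array([-0.04472931,  0.        ,  0.        ,  0.        ,  0.        ]), 'cam_to_world': array([[ 4.38600099e-01, -8.61884885e-01, -2.54527794e-01,
         1.62493140e+02],
       [ 8.98681543e-01,  4.20263020e-01,  1.25500910e-01,
         5.04943835e+02],
       [-1.19871778e-03, -2.83784143e-01,  9.58887440e-01,
         3.84299311e+02],
       [ 0.00000000e+00,  0.00000000e+00,  0.00000000e+00,
         1.00000000e+00]])}
```

View pics/scene0.png

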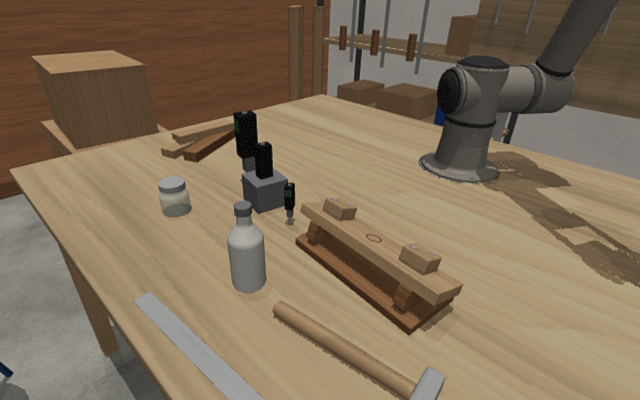

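View pics/side0.png

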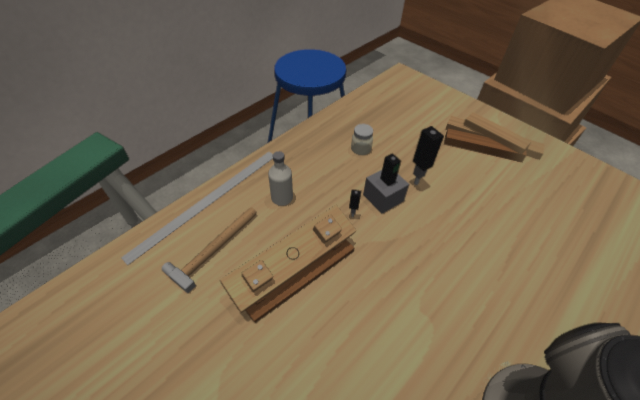

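View pics/wrist0.png

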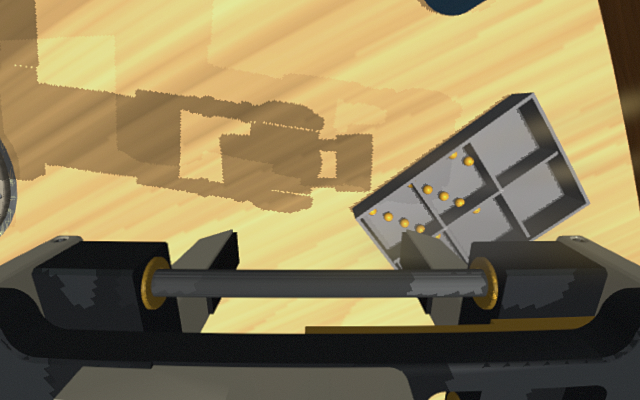

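The scene picture shows the stand with the meter at about (265,170), the larger look-alike at (246,140) and the small one at (289,200). The rail has blocks at both ends, and the bare ring is in the middle at (374,238). The same layout shows in the side view, with the ring at (293,253) and the stand at (386,188). The wrist view doesn't show the work.

```bash
cat > h.py <<'E'
import numpy as np, cv2
from plant import *
def ray(c,uv):
    f=200/np.tan(np.radians(c['vfov']/2))
    K=np.array([[f,0,c['cx']],[0,f,c['cy']],[0,0,1.]])
    p=cv2.undistortPoints(np.array([[uv]],float),K,np.array(c['dist'],float))[0,0]
    T=c['cam_to_world']; d=T[:3,:3]@np.array([p[0],-p[1],-1]); return T[:3,3],d/np.linalg.norm(d)
def plane(c,uv,z):
    o,d=ray(c,uv); return o+d*(z-o[2])/d[2]
def two(c1,a,c2,b):
    o1,d1=ray(c1,a);o2,d2=ray(c2,b)
    s=np.linalg.lstsq(np.stack([d1,-d2],1),o2-o1,rcond=None)[0]
    p,q=o1+s[0]*d1,o2+s[1]*d2; return (p+q)/2,np.linalg.norm(p-q)
def proj(c,P):
    f=200/np.tan(np.radians(c['vfov']/2))
    K=np.array([[f,0,c['cx']],[0,f,c['cy']],[0,0,1.]])
    T=c['cam_to_world']; q=T[:3,:3].T@(np.array(P,float)-T[:3,3]); q=q*[1,-1,-1]
    return cv2.projectPoints(q[None],np.zeros(3),np.zeros(3),K,np.array(c['dist'],float))[0][0,0]
E
python3 - <<'E'
import cv2
s=cv2.imread('pics/scene0.png'); d=cv2.imread('pics/side0.png')
def crop(im,x,y,w,h,n,k=5):
    cv2.imwrite(n,cv2.resize(im[y:y+h,x:x+w],None,fx=k,fy=k,interpolation=cv2.INTER_CUBIC))
crop(s,230,105,80,115,'pics/s_st.png');crop(s,290,190,160,120,'pics/s_rail.png')
crop(d,340,120,110,100,'pics/d_st.png');crop(d,215,200,150,120,'pics/d_rail.png')
E
```

```text
(no output)
```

View pics/s_st.png

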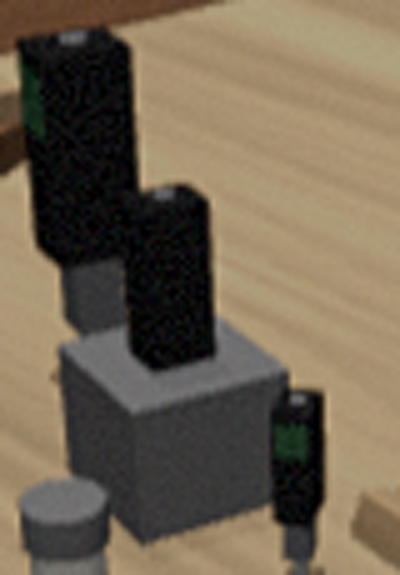

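View pics/s_rail.png

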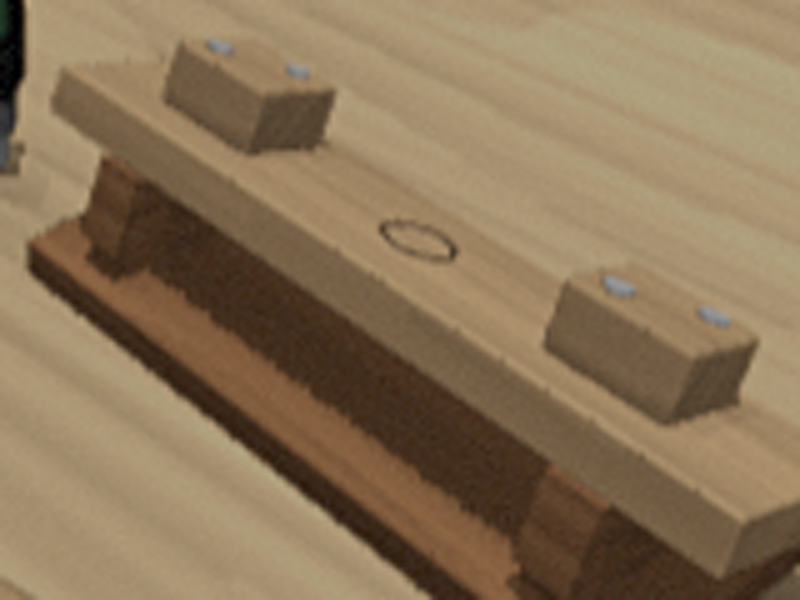

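View pics/d_st.png

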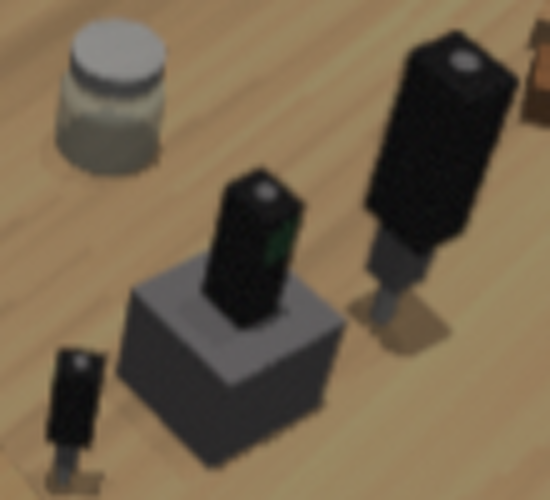

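View pics/d_rail.png

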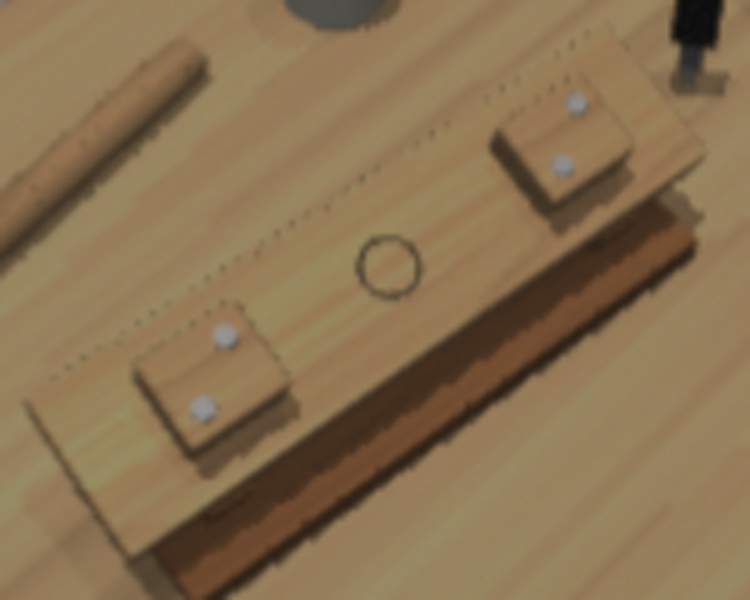

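```bash
python3 - <<'E'
from h import *
np.set_printoptions(precision=1,suppress=True)
S=get_calibration('scene');D=get_calibration('side')
s1=lambda u,v:((u+.5)/5-.5+230,(v+.5)/5-.5+105)
s2=lambda u,v:((u+.5)/5-.5+290,(v+.5)/5-.5+190)
d1=lambda u,v:((u+.5)/5-.5+340,(v+.5)/5-.5+120)
d2=lambda u,v:((u+.5)/5-.5+215,(v+.5)/5-.5+200)
print('dot',two(S,s1(170,190),D,d1(265,190)),plane(S,s1(170,190),150),plane(D,d1(265,190),150))
print('ring',two(S,s2(418,240),D,d2(390,267)),plane(S,s2(418,240),71),plane(D,d2(390,267),71))
for p in [(60,350),(135,412),(290,370)]: print('stS',plane(S,s1(*p),70))
for p in [(135,292),(232,385),(345,325)]: print('stD',plane(D,d1(*p),70))
# rail lower edge z: 71-40 sin18=58.6 ; upper 83.4
for p,z in [((25,403),83.4),((605,28),83.4),((135,557),58.6),((705,153),58.6)]: print('railD',z,plane(D,d2(*p),z))
for p in [(65,70),(745,520)]: print('railS hi',plane(S,s2(*p),83.4))
# wrong-size meters base
print('big dot',two(S,s1(72,38),D,d1(465,62)),'small',two(S,s1(299,399),D,d1(80,362)))
print('bottle top',two(S,(244,207),D,(279,156)))
print('jar',two(S,(172,182),D,(363,131)))
E
```

```text
dot (array([ 547.3, -229.1,  152. ]), np.float64(3.5972673414891183)) [ 545.7 -229.3  150. ] [ 549.5 -233.4  150. ]
ring (array([562.7,  94.2,  69.8]), np.float64(2.3897187142027043)) [564.6  96.6  71. ] [562.6  93.5  71. ]
stS [ 584.9 -267.5   70. ]
stS [ 597.1 -195.6   70. ]
stS [ 520.4 -179.5   70. ]
stD [ 591.8 -200.4   70. ]
stD [ 516.7 -185.4   70. ]
stD [ 500.  -259.9   70. ]
railD 83.4 [615.6 249.5  83.4]
railD 83.4 [580.8 -66.5  83.4]
railD 58.6 [542.2 255.1  58.6]
railD 58.6 [508.6 -59.6  58.6]
railS hi [588.6 -59.4  83.4]
railS hi [620.9 251.3  83.4]
big dot (array([ 514.7, -340.5,  187.6]), np.float64(1.9404233897406369)) small (array([ 567.4, -122.5,   95.2]), np.float64(2.7281587034573))
bottle top (array([743.1, -35. , 153.6]), np.float64(4.914212908361725))
jar (array([ 719.4, -340. ,   70.8]), np.float64(0.18101698351351922))
```

```bash
cat >> h.py <<'E'
from scipy.spatial.transform import Rotation as R
def cur():
    o=get_obs(); return np.array(o['tool_pos']),R.from_euler('xyz',o['tcp_rot'])
def plan(P,Rt,f=1.0):
    p,r=cur(); s=r.inv().apply(np.array(P)-p)/400; t=np.degrees((r.inv()*Rt).as_rotvec())/30
    print('shift',np.round(s,4),'turn',np.round(t,4),'mm',np.round(s*400,1),'deg',np.round(t*30,1)); return s,t
def down(yaw): return R.from_euler('xyz',[np.pi,0,np.radians(yaw)])
E
python3 - <<'E'
from h import *
plan([548,-229,280],down(78.4))
E
```

```text
shift [-1.4824 -1.2259 -0.1465] turn [-2.00e-03  1.20e-03  2.52e+00] mm [-593.  -490.3  -58.6] deg [-0.1  0.  75.6]
```

carry_out(moves=[-0.06, -0.05, -0.03, 0, 0, 0.1, 1, -0.12, -0.1, -0.06, 0, 0, 0.2, 1, -0.18, -0.15, -0.09, 0, 0, 0.3, 1, -0.25, -0.2, -0.12, 0, 0, 0.42, 1, -0.32, -0.26, -0.15, 0, 0, 0.55, 1, -0.39, -0.32, -0.15, 0, 0, 0.68, 1, -0.46, -0.38, -0.15, 0, 0, 0.8, 1, -0.54, -0.44, -0.15, 0, 0, 0.95, 1])

```text
time: 0.95
tool_pos: [347.0, 217.5, 281.1]
tcp_rot: [-3.141, 0.0, 2.188]
contact_force: [1.0, 0.1, 0.1]
grip_width: 91.6
```

```bash
python3 - <<'E'
from h import *
plan([548,-229,280],down(78.4))
E
```

```text
shift [-1.2011 -0.2365  0.0034] turn [-1.5000e-03  1.3000e-03  1.5659e+00] mm [-480.4  -94.6    1.3] deg [-0.  0. 47.]
```

carry_out(moves=[-0.1, -0.02, 0, 0, 0, 0.12, 1, -0.21, -0.04, 0, 0, 0, 0.25, 1, -0.32, -0.06, 0, 0, 0, 0.38, 1, -0.43, -0.08, 0, 0, 0, 0.5, 1, -0.54, -0.11, 0, 0, 0, 0.63, 1, -0.65, -0.13, 0, 0, 0, 0.76, 1, -0.76, -0.15, 0, 0, 0, 0.9, 1, -0.87, -0.17, 0, 0, 0, 1, 1])

```text
time: 1.75
tool_pos: [493.3, -107.5, 281.1]
tcp_rot: [-3.141, 0.0, 1.661]
contact_force: [0.8, 0.3, 0.0]
grip_width: 91.7
```

```bash
python3 - <<'E'
from h import *
plan([548,-229,280],down(78.4))
E
```

```text
shift [-0.3149  0.1086  0.0029] turn [-0.0014  0.0011  0.5598] mm [-126.    43.5    1.2] deg [-0.   0.  16.8]
```

carry_out(moves=[-0.07, 0.02, 0, 0, 0, 0.12, 1, -0.14, 0.05, 0, 0, 0, 0.25, 1, -0.21, 0.07, 0, 0, 0, 0.4, 1, -0.28, 0.1, 0, 0, 0, 0.5, 1, -0.315, 0.109, 0, 0, 0, 0.56, 1, -0.315, 0.109, 0, 0, 0, 0.56, 1, -0.315, 0.109, 0, 0, 0, 0.56, 1, -0.315, 0.109, 0, 0, 0, 0.56, 1])

```text
time: 2.55
tool_pos: [547.9, -228.0, 281.2]
tcp_rot: [-3.141, 0.0, 1.37]
contact_force: [-0.4, -0.9, 0.6]
grip_width: 91.4
```

```bash
python3 - <<'E'
from h import *
plan([548,-229,280],down(78.4))
c=get_calibration('wrist');im=capture('wrist')
np.savez('w1.npz',**{k:np.array(v) for k,v in c.items()})
cv2.imwrite('pics/w1.png',im[:,:,::-1])
print(proj(c,[548,-229,150]))
E
```

```text
shift [-0.0024  0.0009  0.0031] turn [-0.002   0.0006  0.0026] mm [-1.   0.3  1.2] deg [-0.1  0.   0.1]
[318.06463224 187.16312292]
```

View pics/w1.png

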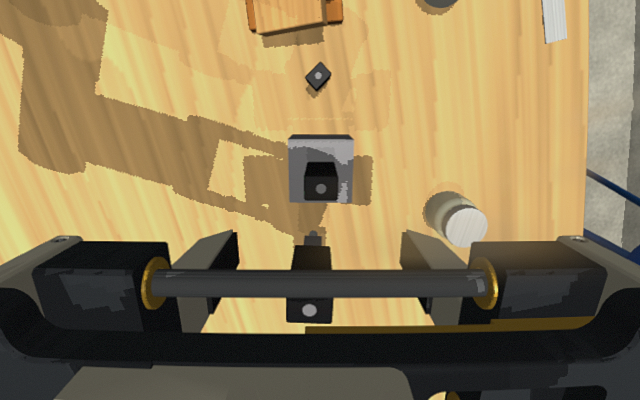

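The wrist view shows the meter's top dot at about (320,188), where my estimate projects to (318,187). The stand's edges line up with the picture, and the handle is about 34 px wide across the jaws.

```bash
python3 - <<'E'
from h import *
c=dict(np.load('w1.npz'));c={k:(v.item() if v.ndim==0 else v) for k,v in c.items()}
im=cv2.imread('pics/w1.png');g=im.max(2)
r=im[170:202,298:344].max(2).astype(int)
m=(r>75)&(np.arange(32)[:,None]>12)&(np.arange(46)[None,:]>14)&(np.arange(46)[None,:]<30)
ys,xs=np.nonzero(m);print(len(xs),xs.mean()+298,ys.mean()+170)
print(plane(c,(xs.mean()+298,ys.mean()+170),150.5))
cv2.imwrite('pics/w1c.png',cv2.resize(im[120:220,270:370],None,fx=6,fy=6,interpolation=cv2.INTER_CUBIC))
for uv in [(289,195),(353,204),(353,140),(289,136)]:print(plane(c,uv,70))
E
```

```text
92 320.4673913043478 190.33695652173913
[ 549.70782568 -232.53214096  150.5       ]
[ 505.33107386 -252.22375983   70.        ]
[ 582.83842246 -280.28047511   70.        ]
[ 596.63461425 -200.3327311    70.        ]
[ 522.05130666 -180.24744674   70.        ]
```

View pics/w1c.png

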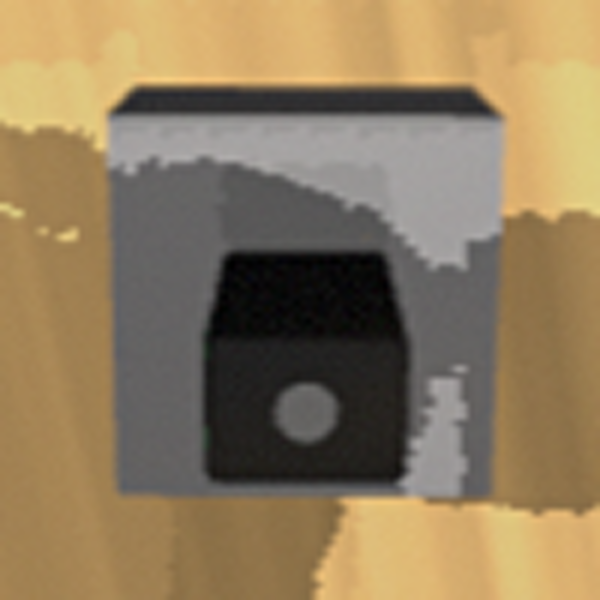

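```bash
python3 - <<'E'
from h import *
c=dict(np.load('w1.npz'));c={k:(v.item() if v.ndim==0 else v) for k,v in c.items()}
q=lambda u,v:((u+.5)/6-.5+270,(v+.5)/6-.5+120)
print('dot',plane(c,q(306,411),150.5))
C=[plane(c,q(*p),70) for p in [(108,115),(504,115),(493,495),(117,495)]]
print(np.round(C,1),np.mean(C,0))
for a,b in [(0,1),(3,2),(1,2),(0,3)]:
    d=C[b]-C[a];print(np.linalg.norm(d),np.degrees(np.arctan2(d[1],d[0])))
E
```

```text
dot [ 550.27938815 -230.29100784  150.5       ]
[[ 519.6 -183.1   70. ]
 [ 597.6 -199.    70. ]
 [ 581.7 -277.4   70. ]
 [ 503.3 -261.4   70. ]] [ 550.55539455 -230.23540783   70.        ]
79.54764753095897 -11.531913277761067
80.02924190395653 -11.535884386647172
80.01631297399784 -101.44147974960191
80.01145544040038 -101.78634217548506
```

```bash
python3 - <<'E'
from h import *
plan([550.4,-230.3,113],down(78.45))
E
```

```text
shift [-0.0042  0.0075  0.421 ] turn [-0.0013  0.0011  0.001 ] mm [ -1.7   3.  168.4] deg [-0.  0.  0.]
```

carry_out(moves=[-0.004, 0.007, 0.1, 0, 0, 0, 1, -0.004, 0.007, 0.2, 0, 0, 0, 1, -0.004, 0.007, 0.3, 0, 0, 0, 1, -0.004, 0.007, 0.37, 0, 0, 0, 1, -0.004, 0.007, 0.42, 0, 0, 0, 1, -0.004, 0.007, 0.42, 0, 0, 0, 1, -0.004, 0.007, 0.42, 0, 0, 0, 0.5, -0.004, 0.007, 0.42, 0, 0, 0, 0.1])

```text
time: 3.4
tool_pos: [551.1, -230.3, 115.3]
tcp_rot: [3.139, 0.001, 1.37]
contact_force: [-0.4, -0.3, 1.0]
grip_width: 79.9
```

carry_out(moves=[0, 0, 0, 0, 0, 0, 0, 0, 0, 0, 0, 0, 0, 0, 0, 0, 0, 0, 0, 0, 0, 0, 0, 0, 0, 0, 0, 0, 0, 0, 0, 0, 0, 0, 0, 0, 0, 0, 0, 0, 0, 0, 0, 0, 0, 0, 0, 0, 0, 0, 0, 0, 0, 0, 0, 0])

```text
time: 4.2
tool_pos: [550.9, -230.2, 115.2]
tcp_rot: [3.14, 0.001, 1.37]
contact_force: [-1.1, 0.5, 0.9]
grip_width: 33.9
```

```bash
python3 - <<'E'
from h import *
p,r=cur();print(p,get_obs()['contact_force'],get_obs()['grip_width'])
plan([p[0],p[1],300],down(78.45))
E
```

```text
[ 550.94615951 -230.24010303  115.18825466] [-1.05415707  0.46421583  0.8559682 ] 33.897635284083016
shift [-0.0006  0.0008 -0.462 ] turn [0.0033 0.0026 0.0021] mm [  -0.3    0.3 -184.8] deg [0.1 0.1 0.1]
```

carry_out(moves=[0, 0, -0.04, 0, 0, 0, 0, 0, 0, -0.1, 0, 0, 0, 0, 0, 0, -0.18, 0, 0, 0, 0, 0, 0, -0.26, 0, 0, 0, 0, 0, 0, -0.34, 0, 0, 0, 0, 0, 0, -0.4, 0, 0, 0, 0, 0, 0, -0.45, 0, 0, 0, 0, 0, 0, -0.45, 0, 0, 0, 0])

```text
time: 5.0
tool_pos: [551.7, -230.5, 297.8]
tcp_rot: [3.135, 0.003, 1.37]
contact_force: [0.7, 0.1, -3.0]
grip_width: 34.1
```

```bash
python3 - <<'E'
from h import *
import json
yr=np.radians(-6.15); xr=np.array([np.cos(yr),np.sin(yr),0]); n=-np.sin(np.radians(18))*xr+np.cos(np.radians(18))*np.array([0,0,1])
print(n,get_obs()['grip_width'])
zt=-n; yt=np.cos(np.radians(18))*xr+np.sin(np.radians(18))*np.array([0,0,1]); xt=np.cross(yt,zt)
Rt=R.from_matrix(np.stack([xt,yt,zt],1)); print(np.degrees(Rt.as_euler('xyz')),np.linalg.det(Rt.as_matrix()))
ring=np.array([563,95,71.]); P=ring+n*(103.2+100); print(P)
plan(P,Rt)
cv2.imwrite('pics/scene2.png',capture('scene')[:,:,::-1])
E
```

```text
[-0.30723855  0.03310553  0.95105652] 34.1211808568403
[162.     0.    83.85] 0.9999999999999994
[500.56912667 101.72704425 264.25468411]
shift [ 0.7886 -0.2912  0.0795] turn [-0.5865  0.0343 -0.1753] mm [ 315.5 -116.5   31.8] deg [-17.6   1.   -5.3]
```

View pics/scene2.png

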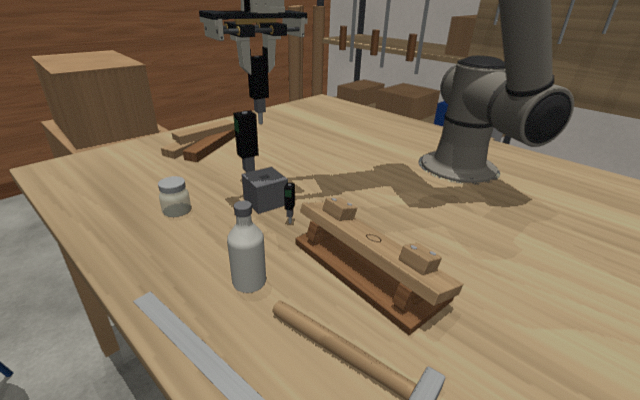

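The scene picture shows the meter held upright, clear of the stand at (265,190). Nothing else has moved. Next I move over the ring, tilted, with 100 mm to spare.

carry_out(moves=[0.08, -0.03, 0, 0, 0, -0.02, 0, 0.18, -0.07, 0, -0.1, 0, -0.04, 0, 0.29, -0.11, 0.01, -0.2, 0.01, -0.07, 0, 0.4, -0.15, 0.02, -0.3, 0.02, -0.1, 0, 0.51, -0.19, 0.03, -0.4, 0.03, -0.13, 0, 0.62, -0.23, 0.05, -0.5, 0.03, -0.15, 0, 0.72, -0.265, 0.07, -0.59, 0.034, -0.175, 0, 0.789, -0.291, 0.08, -0.587, 0.034, -0.175, 0])

```text
time: 5.85
tool_pos: [496.6, 104.6, 259.6]
tcp_rot: [2.834, -0.001, 1.465]
contact_force: [0.3, 0.3, -2.6]
grip_width: 33.8
```

```bash
python3 - <<'E'
from h import *
c=get_calibration('wrist');im=capture('wrist')
np.savez('w2.npz',**{k:np.array(v) for k,v in c.items()})
cv2.imwrite('pics/w2.png',im[:,:,::-1])
print(proj(c,[563,95,71]),cur()[0])
E
```

```text
[323.581068  174.0653514] [496.19223875 107.37517935 259.29086742]
```

View pics/w2.png

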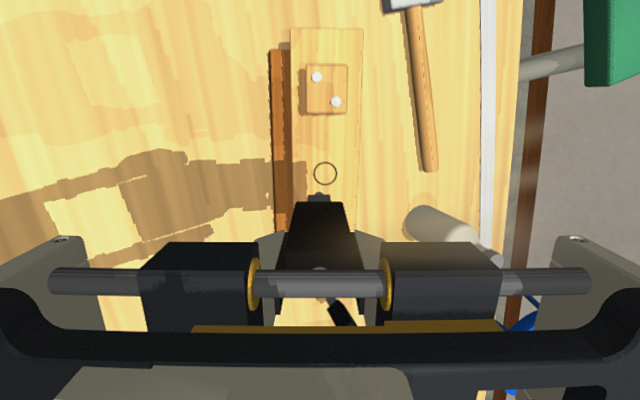

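The wrist view shows the ring at (325,173), about 1.5 px from where I predicted it, with the meter's nose just below it at (318,198). I'll settle the arm, then refine.

```bash
cat > tgt.py <<'E'
from h import *
def target(ring,h,yaw=-6.15):
    yr=np.radians(yaw); xr=np.array([np.cos(yr),np.sin(yr),0]); s,c=np.sin(np.radians(18)),np.cos(np.radians(18))
    n=-s*xr+c*np.array([0,0,1]); zt=-n; yt=c*xr+s*np.array([0,0,1]); xt=np.cross(yt,zt)
    return np.array(ring)+n*(103.2+h),R.from_matrix(np.stack([xt,yt,zt],1)),n
E
python3 - <<'E'
from tgt import *
P,Rt,n=target([563,95,71],80);print(P,get_obs()['dq']);plan(P,Rt)
E
```

```text
[506.71389767 101.06493359 245.23355379] [-0.08856216  0.0094503  -0.03314882  0.01616182  0.02535943 -0.1518025 ]
shift [-0.013   0.016   0.0418] turn [-0.0169 -0.0069  0.0032] mm [-5.2  6.4 16.7] deg [-0.5 -0.2  0.1]
```

carry_out(moves=[-0.006, 0.008, 0.02, 0, 0, 0, 0, -0.013, 0.016, 0.042, -0.017, -0.007, 0, 0, -0.013, 0.016, 0.042, -0.017, -0.007, 0, 0, -0.013, 0.016, 0.042, -0.017, -0.007, 0, 0, -0.013, 0.016, 0.042, -0.017, -0.007, 0, 0, -0.013, 0.016, 0.042, -0.017, -0.007, 0, 0, -0.013, 0.016, 0.042, -0.017, -0.007, 0, 0, -0.013, 0.016, 0.042, -0.017, -0.007, 0, 0])

```text
time: 6.7
tool_pos: [506.8, 101.0, 245.4]
tcp_rot: [2.827, 0.0, 1.465]
contact_force: [-0.1, 0.7, -3.0]
grip_width: 33.8
```

```bash
python3 - <<'E'
from tgt import *
P,Rt,n=target([563,95,71],80);plan(P,Rt)
for k in ['wrist','side','scene']:
    c=get_calibration(k);im=capture(k)[:,:,::-1]
    np.savez(f'{k}3.npz',**{k:np.array(v) for k,v in c.items()}); cv2.imwrite(f'pics/{k}3.png',im)
    u,v=np.round(proj(c,[563,95,71])).astype(int); print(k,u,v,proj(c,[563,95,71]))
    cv2.imwrite(f'pics/{k}3c.png',cv2.resize(im[max(v-50,0):v+50,u-60:u+60],None,fx=6,fy=6,interpolation=cv2.INTER_CUBIC))
E
```

```text
shift [ 0.0002 -0.0004  0.0003] turn [ 0.001  -0.      0.0029] mm [ 0.1 -0.2  0.1] deg [ 0.  -0.   0.1]
wrist 318 175 [317.55580683 174.78224284]
side 292 253 [291.98057438 253.31141521]
scene 373 237 [373.00352408 236.83850029]
```

View pics/wrist3c.png

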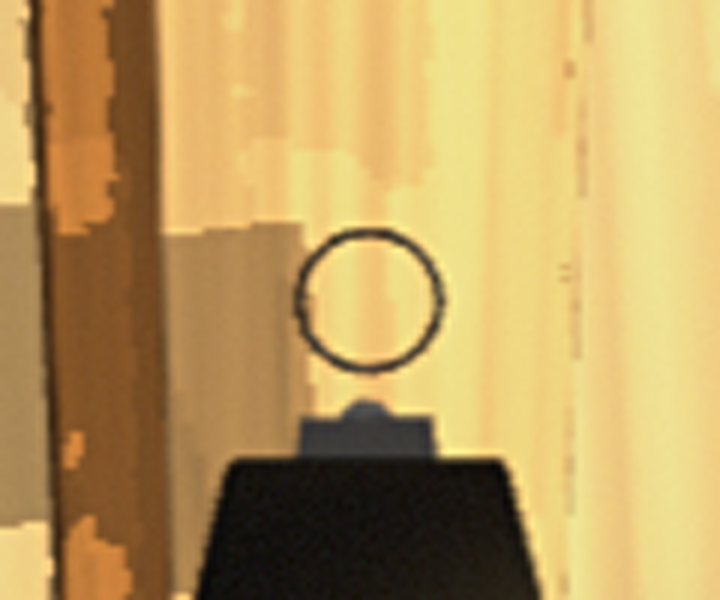

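View pics/side3c.png

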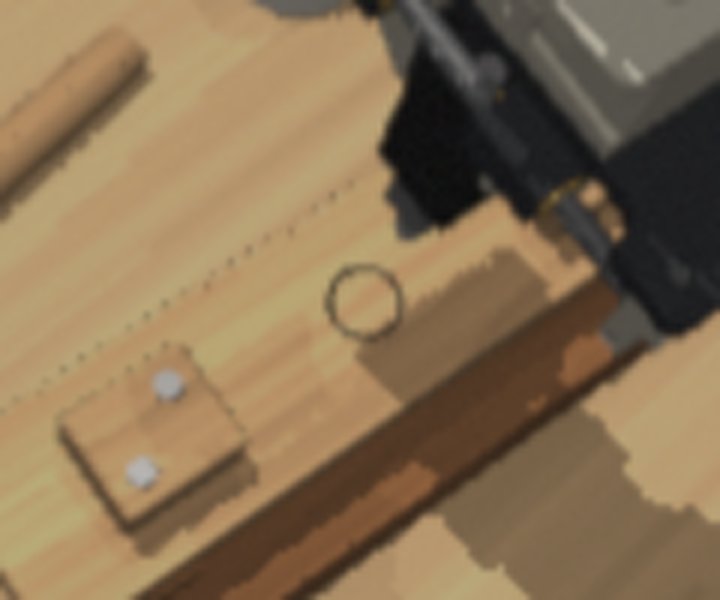

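View pics/scene3c.png

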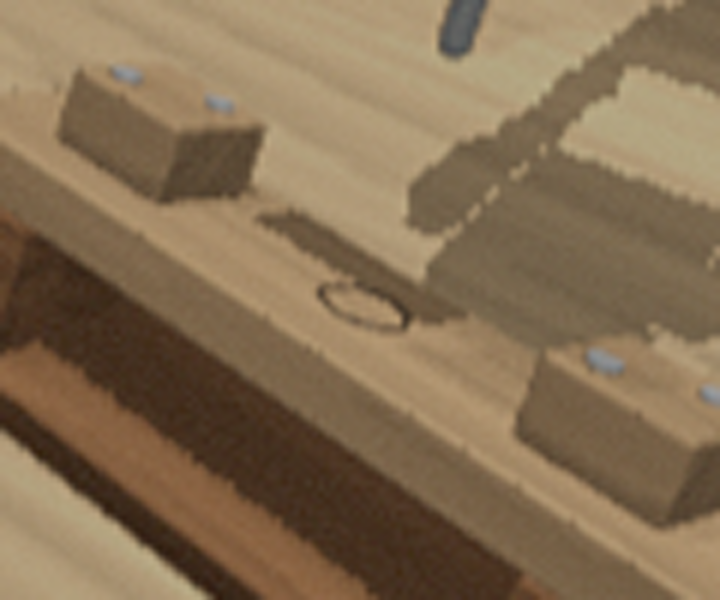

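```bash
python3 - <<'E'
from tgt import *
def ld(k):
    c=dict(np.load(f'{k}3.npz'));return {k:(v.item() if v.ndim==0 else v) for k,v in c.items()}
W,D,S=ld('wrist'),ld('side'),ld('scene')
q=lambda u,v,cx,cy:((u+.5)/6-.5+cx-60,(v+.5)/6-.5+cy-50)
w=q(370,301,318,175);d=q(365,302,292,253);s=q(365,306,373,237)
print(plane(W,w,71),plane(D,d,71),plane(S,s,71));print(two(W,w,D,d),two(W,w,S,s),two(D,d,S,s))
# tip
P,Rt,n=target([563,95,71],80); tip=np.array([563,95,71])+80*n; p,r=cur(); tipm=p+103.2*r.as_matrix()[:,2]
print('tip exp',tipm,proj(S,tipm),'seen scene lowest ~',q(455,50,373,237), 'wrist exp',proj(W,tipm),'seen',q(367,402,318,175))
E
```

```text
[565.02754385  94.68139641  71.        ] [563.05633492  93.62200034  71.        ] [564.28897507  96.8661005   71.        ]
(array([565.63638124,  92.77359417,  66.8536984 ]), np.float64(2.0589147017992615)) (array([564.51695577,  95.8287926 ,  71.27852855]), np.float64(2.179695437706049)) (array([562.91163209,  94.68903753,  70.21224374]), np.float64(2.621421070253534))
tip exp [538.50071392  97.70363232 147.15277242] [387.44287281 195.65662171] seen scene lowest ~ (388.4166666666667, 194.91666666666666) wrist exp [317.35144626 193.86334143] seen (318.75, 191.58333333333331)
```

```bash
python3 - <<'E'
from tgt import *
P,Rt,n=target([564,94.8,71],12);plan(P,Rt)
E
```

```text
shift [-0.0004  0.0022  0.1709] turn [ 0.0005 -0.0001  0.0034] mm [-0.2  0.9 68.4] deg [ 0.  -0.   0.1]
```

carry_out(moves=[0, 0.002, 0.03, 0, 0, 0, 0, 0, 0.002, 0.06, 0, 0, 0, 0, 0, 0.002, 0.1, 0, 0, 0, 0, 0, 0.002, 0.13, 0, 0, 0, 0, 0, 0.002, 0.155, 0, 0, 0, 0, 0, 0.002, 0.17, 0, 0, 0, 0, 0, 0.002, 0.17, 0, 0, 0, 0, 0, 0.002, 0.17, 0, 0, 0, 0])

```text
time: 7.65
tool_pos: [528.6, 98.8, 181.1]
tcp_rot: [2.827, 0.0, 1.465]
contact_force: [-0.2, 0.6, -1.9]
grip_width: 33.6
```

```bash
python3 - <<'E'
from tgt import *
P,Rt,n=target([564,94.8,71],0);plan(P,Rt);p,r=cur();tip=p+103.2*r.as_matrix()[:,2];print(tip)
for k in ['wrist','side','scene']:
    c=get_calibration(k);im=capture(k)[:,:,::-1]
    np.savez(f'{k}4.npz',**{k:np.array(v) for k,v in c.items()}); cv2.imwrite(f'pics/{k}4.png',im)
    u,v=np.round(proj(c,[564,95,71])).astype(int); print(k,u,v,proj(c,tip))
    cv2.imwrite(f'pics/{k}4c.png',cv2.resize(im[max(v-50,0):v+50,u-60:u+60],None,fx=6,fy=6,interpolation=cv2.INTER_CUBIC))
    print(get_obs()['contact_force'],get_obs()['contact_force']@n)
E
```

```text
shift [-0.0005 -0.0005  0.0313] turn [ 0.0013 -0.0002  0.0033] mm [-0.2 -0.2 12.5] deg [ 0.  -0.   0.1]
[560.41320964  95.41492058  82.96699201]
wrist 317 190 [317.53457621 194.00880426]
[ 0.21798731  0.38878195 -1.66535638] -1.637951304834466
side 292 253 [292.47684598 251.25352536]
[ 0.12227403  0.10676494 -2.64683464] -2.551322115591208
scene 373 237 [374.76975394 230.85650725]
[ 0.0689835   0.37797876 -2.51320229] -2.398878618980523
```

View pics/wrist4c.png

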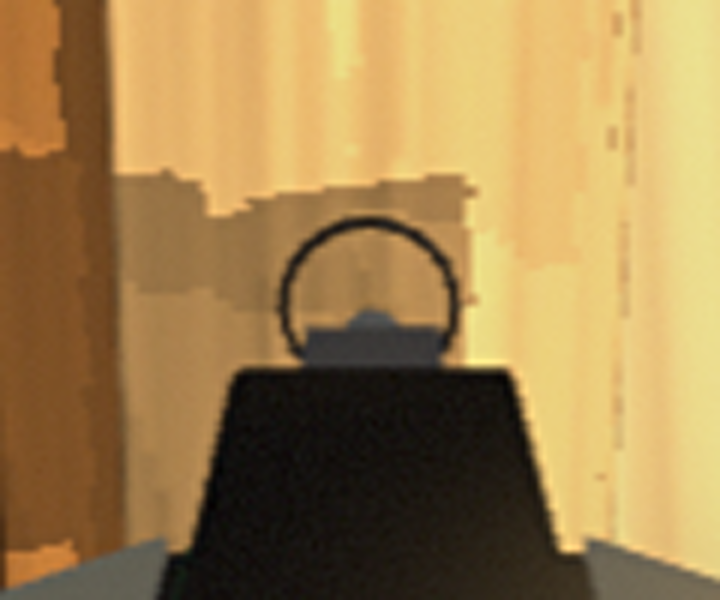

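View pics/side4c.png

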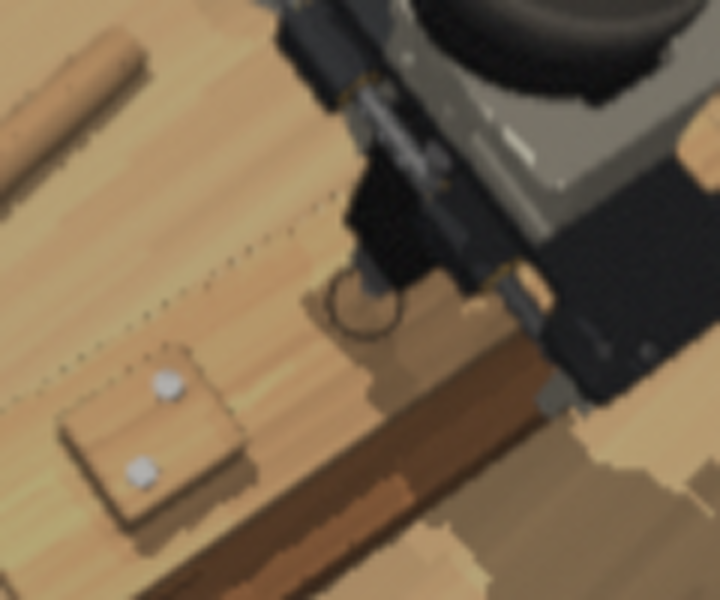

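View pics/scene4c.png

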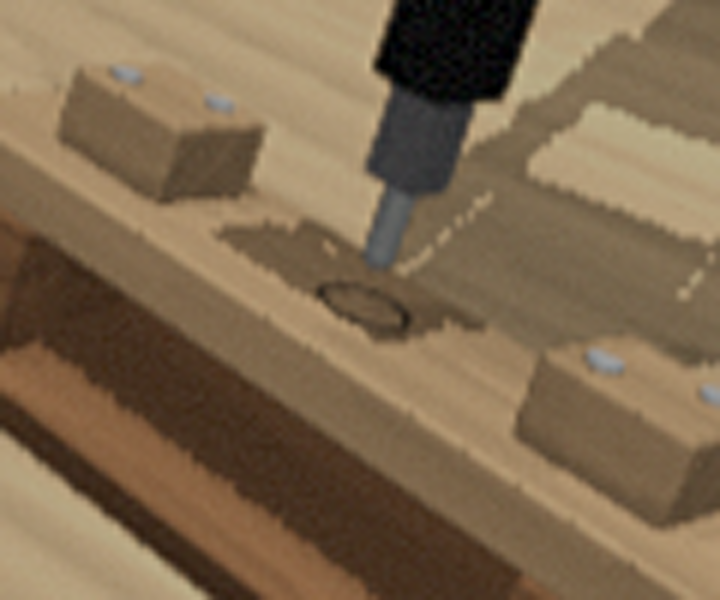

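The scene view shows the tip at crop pixel (378,268), heading for the ring centre at (365,306). The wrist view shows it centred across the ring. I'll go down slowly to first contact.

carry_out(moves=[0, 0, 0.005, 0, 0, 0, 0, 0, 0, 0.01, 0, 0, 0, 0, 0, 0, 0.017, 0, 0, 0, 0, 0, 0, 0.024, 0, 0, 0, 0, 0, 0, 0.031, 0, 0, 0, 0, 0, 0, 0.037, 0, 0, 0, 0, 0, 0, 0.041, 0, 0, 0, 0, 0, 0, 0.041, 0, 0, 0, 0])

```text
time: 8.6
tool_pos: [533.8, 98.3, 165.8]
tcp_rot: [2.826, 0.0, 1.465]
contact_force: [-1.0, 0.2, 0.1]
grip_width: 34.1
```

```bash
cat > look.py <<'E'
from tgt import *
import sys
t=sys.argv[1]
P,Rt,n=target([564,94.8,71],-7);plan(P,Rt);p,r=cur();tip=p+103.2*r.as_matrix()[:,2];print(tip, 'depth',-(tip-np.array([564,94.8,71]))@n)
F=[]
for k in ['scene','side','scene','wrist']:
    c=get_calibration(k);im=capture(k)[:,:,::-1]
    u,v=np.round(proj(c,[564,95,71])).astype(int); cv2.imwrite(f'pics/{k}{t}c.png',cv2.resize(im[max(v-50,0):v+50,u-60:u+60],None,fx=6,fy=6,interpolation=cv2.INTER_CUBIC))
    F.append(get_obs()['contact_force'])
print('F.n',np.array(F)@n,np.mean(F,0),get_obs()['grip_width'])
E
python3 look.py 5
```

```text
shift [-0.0006 -0.0009  0.0085] turn [ 0.0026 -0.0005  0.0032] mm [-0.2 -0.4  3.4] deg [ 0.1 -0.   0.1]
[565.59386772  94.90348141  67.73598714] depth 3.5905324983103934
F.n [0.11799392 0.89557871 0.45311033 0.8833452 ] [-1.49699665 -0.08979536  0.13726281] 34.01144286792092
```

View pics/scene5c.png

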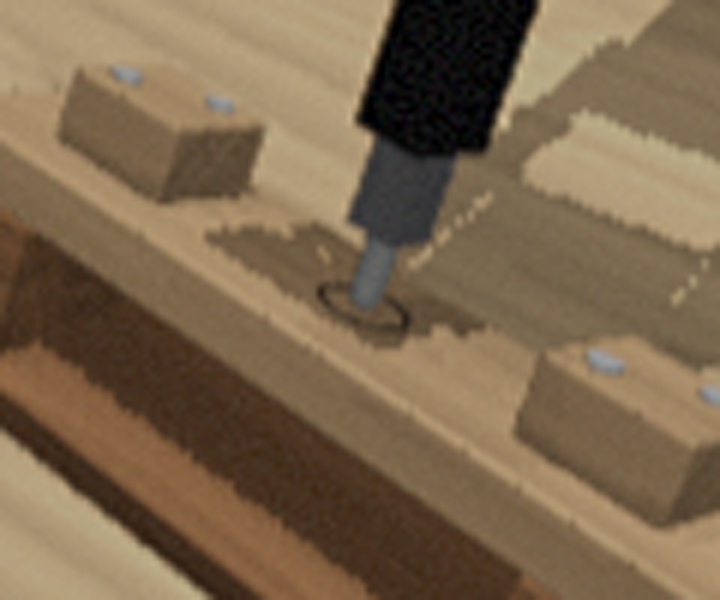

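Contact made. The normal force rose about 3 N, which is roughly 4 mm of spring travel against 3.6 mm from the pose. The tip sits at crop pixel (366,305), at the ring centre. I'll press 3 mm more.

carry_out(moves=[0, 0, 0.002, 0, 0, 0, 0, 0, 0, 0.004, 0, 0, 0, 0, 0, 0, 0.006, 0, 0, 0, 0, 0, 0, 0.007, 0, 0, 0, 0, 0, 0, 0.007, 0, 0, 0, 0, 0, 0, 0.007, 0, 0, 0, 0, 0, 0, 0.007, 0, 0, 0, 0, 0, 0, 0.007, 0, 0, 0, 0])

```text
time: 9.6
tool_pos: [534.5, 98.2, 163.4]
tcp_rot: [2.826, 0.0, 1.465]
contact_force: [-2.6, 0.6, 0.5]
grip_width: 33.8
```

```bash
python3 look.py 6
```

```text
shift [-0.0007 -0.0009  0.0022] turn [ 0.003  -0.0006  0.0034] mm [-0.3 -0.4  0.9] deg [ 0.1 -0.   0.1]
[566.40947605  94.83720865  65.33590683] depth 6.125924830528944
F.n [1.42560906 1.89710989 1.91816055 1.10036621] [-1.81992578 -0.08688685  1.08199301] 33.635281437539575
```

View pics/scene6c.png

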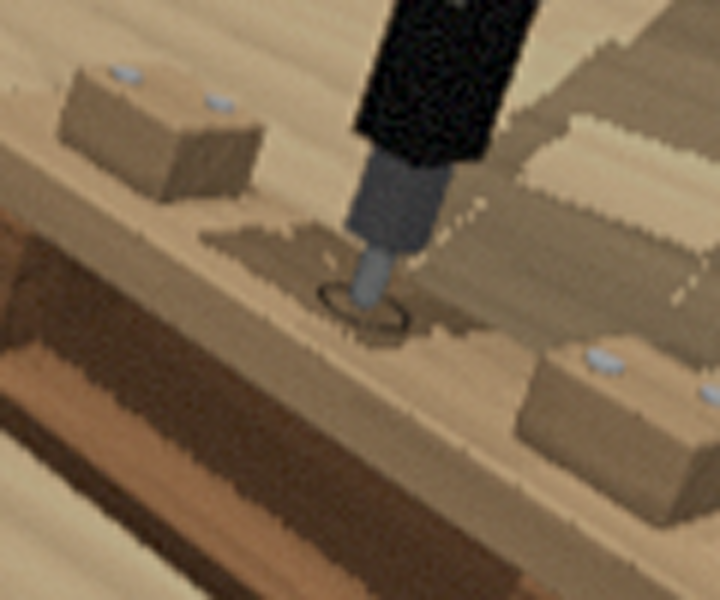

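View pics/wrist6c.png

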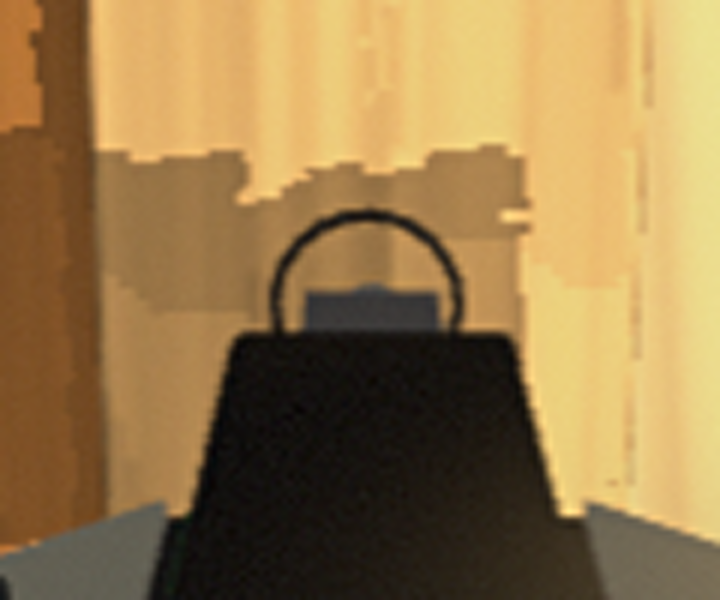

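The spring force is about 3.9 N, the half-way value, and the pose puts the tip 6.1 mm in. The tip is in the ring and clear of the blocks, so I'm handing in.

```bash
python3 -c "
from plant import *
print(close_job())"
```

```text
the job is handed in; nothing more can be done
None
```

I took the middle-sized meter out of its stand and handed the job in with its spring tip pressed on the rail inside the ring at the bare middle place. The hand-in gives no verdict, so I don't know how it was judged.

My last checks, after about 10 s of the 38 s allowed:
- **Grip:** the meter was still held at the handle, with the jaws at 33.6 mm on the 34 mm handle.
- **Squareness:** the tool was within about 0.1° of the rail's sloping face, using my measured rail direction and the given 18° slope.
- **Tip position:** the scene camera showed the tip at the ring's centre. The wrist camera showed it centred across the rail, but the meter hid most of the ring. The three cameras disagreed on the ring's position by up to 3 mm, so I used a middle value.
- **Spring travel:** the arm's pose gave 6.1 mm. The normal force rose by about 3.9 N, which corresponds to about 7 mm, with noise of about 0.5 N. Both are inside the 3 to 12 mm range.
- **Surroundings:** the meter was clear of both glue blocks in the last pictures. I saw nothing else moved when I looked over the bench after the lift, and I did not check the whole bench again at the end.

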